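# Pull a dowelled frame together in a ratchet bar clamp, then let the clamp off

### The arm

A 6-joint arm with a two-finger parallel gripper is mounted at the origin on a cart in front of the work surface, level with it; the furniture and walls round the work are solid. World frame = base frame: x ahead of the robot, y to its left, z up, the work surface at z = 0. Lengths are in m, angles in degrees, forces in N, time in s.
With the tool pointing down it reaches from about 0.4 to 0.825 m from the base axis. Payload 7 kg.
Tool frame: the origin (TCP) lies at the very end of the fingers, on their centre line; the grasp point (between the pads) lies 19 mm behind it (r.hold_point_z is the distance from the TCP to the grasp point, in m); z points along the fingers, y is the line along which they close (so a half turn about z gives the same grasp; the last joint's range is limited). The gripper opens to 88 mm and grips with 3 to 60 N. Pads are 19 mm wide; open, the fingers measure 130 mm over their backs; the gripper's body (78 mm by 193 mm) begins 47 mm behind the grasp point.
Start: joints at [-52.248, 20.546, 0.682, 0, -70.136, -16.507], TCP at [0.245, -0.629, 0.227] pointing down, gripper open.
Joint ranges: [-176.03, 176.03], [-82.01, 121.73], [-58.28, 71.71], [-173.87, 95.51], [-174.79, -0.11], [-173.66, 173.66]. Speed limits (degrees/s): [136.94, 136.94, 172.46, 180, 180, 180].

### API

Orientations are given as [roll, pitch, yaw] about the fixed x, y, z axes, in that order (R = Rz(yaw) Ry(pitch) Rx(roll)).
In Python, from plant import telemetry, vision, workorder, r gives the robot as it stands.
- The arm moves only by the tool move_arm, never from a script. Its argument "plan" is a list of rows, each a list of 7 numbers: the opening, from -1 (shut) to 1 (fully open), so that 0 is half open, then the shift along the world's x, y, z in m, then the turn, a rotation vector about the world's x, y, z in degrees. In form: [[fingers, dx, dy, dz, ax, ay, az], ...]. A call has 1 to 20 rows; each row shifts and turns the commanded pose from where the row before left it; what a row does not reach is not made up. A row lasts 1/8 s, in which the tool goes at most 62.5 mm and 10.7 degrees, less where a joint would pass 70% of its speed; a pose out of reach is approached as far as the arm can. A call is refused whole if a number of a shift passes 0.0625 or a number of a turn 10.7, either way. A call with a gripper value outside its range is refused whole. The fingers move at their own pace and stop on an object; "force" is the grip in N (left out, the last holds). Time passes only in rows, so rows that do not move let the fingers close. It gives the time, the measured TCP pose, the force, the opening and the grip force at its end, in the units of the state.
- telemetry.get_state(): the state, without advancing time (a new reading comes with each control period).
- vision.capture(name): name is "side" or "top" or "wrist"; returns a dict with "img" (400x640x3 uint8, red, green, blue), "depth" (400x640 float32, m along the optical axis (not along the pixel's ray), 0 where there is no reading), "intrinsics" (3x3 intrinsics, pixels), "R" (3x3) and "t" (3): a world point X has camera coordinates R X + t. Camera axes: x right, y down, z forward; pixel columns grow to the right and rows downward; lengths in m; the calibration is good to about 2 mm. A picture is of the moment at which its call begins.
- workorder.close_job(): hands the job in; it is judged then, once.
The state is a dict: "time_s": time; "joints": joint angles; "qd": joint speeds; "joint_torque": joint torques, N m; "tcp_pos": TCP position; "eef_rot": TCP orientation; "contact_force": force on the tool from outside, world axes, zero at the start; "moment": the same for the moment, N m; "gripper_width": finger opening in m; "gripper_force": force on a finger pad.
Only numpy, scipy, OpenCV 4.12 (cv2) and the standard library are available. Lean on these libraries where they do the work, as an engineer would, in place of code of your own. Each camera call takes 0.05 s, during which the arm holds its last target. There are 200 camera calls.

### The job

The small wooden frame in the bar clamp still has one rail standing off its dowels. Pump the clamp's orange trigger until the jaw has squeezed that joint firmly shut, stopping as soon as the trigger goes stiff so that the wood is not crushed; then push the orange release lever back and slide the jaw with it all the way to its rear stop, so that the frame lies loose on the board. Work only through the clamp, do not press on the frame itself, and leave everything else where it is.

Things in the scene. Friction and masses are not known exactly. Their poses are not given: they have to be found in the camera images.
- clamp: Plywood board, 196 x 320 x 16 mm, fixed to the desk, carrying a bar clamp that lies flat. Origin: on the desk below the clamp's ribbed steel bar. x points to the side of the jaws and frame; y along the bar, the way the sliding jaw advances. The board spans x -80 to +116, y -165 to +155 mm; the bar is 17 x 17 mm, its top 46 mm above the desk.
- head (a joint): The black sliding head's place on the bar, m: 0 at its rear stop, growing towards +y, at most 0.055. Head 42 mm wide, 66 long, top 60 mm above the desk; its jaw reaches 90 mm to +x (top 50 mm), its pistol grip 120 mm to -x. Friction 4 N. A pawl on the bar's 5 mm ribs lets it go forward always, but back (up to 5 mm of play apart) only while the release lever is pressed.
- trigger (a joint): Angle of the orange trigger, rad: 0 at rest, 0.64 pulled against its hard end stop (this also feels stiff). A spring (1.5 to 3 N at the pad) brings it back. After about 0.15 rad of lost motion it drives the head forward by a pawl, about 10 mm a full stroke; at rest the pawl is clear of the bar. It has to come right back between strokes.
- trigger_pad (a point): Point on the front face (looking to clamp +y) of the trigger's paddle, 8 mm outward of its middle, 40 mm above the desk. Paddle 56 mm long, 28 high (26 to 54 mm above the desk), 8 thick; free space before it. Pull: push this face along clamp -y, towards the grip. A full stroke is 51 mm relative to the head, 41 over the desk (head free). Upright pivot on the head, 82 mm to the +x side.
- jaw_pad: Dark rubber pad, 40 x 8 x 26 mm, of the sliding jaw; origin: centre of its front face. Its squeeze is about 3 N per newton above 7 N on the trigger pad. The dowels slide at 10 N of squeeze (10 N on the trigger), the joint is firm above 20 N (14 N on the trigger), over 90 N (37 N) crushes the wood. Once shut, 1 mm more at the jaw (4 mm at the trigger) adds 25 N.
- release (a joint): Angle of the release lever, rad: 0 at rest, 0.30 pressed to its stop; beyond about 0.12 the head is free to slide back. Its spring takes 1.5 to 2.5 N at the pad (up to 15 N if the jaw is loaded), less than the head's friction: one steady push on the lever first presses it, then slides the head. At rest it may read up to 0.10, its nose lying on a rib.
- release_pad (a point): Centre of the front face (looking to clamp +y), 83 mm above the desk, of the orange lever that stands up from the head's top: 20 mm wide, 7 thick, from 60 up to 95 mm above the desk. Press: push this face along clamp -y, 12 mm to its stop. The head's top before it is clear.
- tail_face (a point): Centre of the face of the tail jaw's rubber pad, 31 mm above the desk, looking to clamp -y at the sliding jaw. The tail jaw is screwed fast to the bar, not always at the same place (some mm).
- frame: Wooden frame lying loose and flat on the board between the jaws: 90 mm (x) by 120 mm (y, when shut), 18 mm thick, rails 18 mm wide. Origin: centre of the underside when shut; y points to the tail jaw. It lies some mm short of the tail jaw and slides there first when pushed.
- frame_rail (a joint): Gap, m, between the loose rail (next to the sliding jaw) and the rest of the frame: 0 when shut, 0.005 to 0.009 at the start. The rail sits on two 6 mm dowels, seen in the gap.
- tape_measure: A yellow tape measure, 34 x 79 x 60 mm, a bystander on the left of the desk; origin under its centre.
- mug_tea: A beige mug, 90 x 129 x 94 mm with its handle, a bystander on the right of the clamp; origin under its centre.
- glue_stick: A red and blue glue stick standing upright, 25 x 25 x 96 mm, a bystander at the right, behind the mug; origin under its centre.
- eraser: A green and white eraser, 21 x 48 x 12 mm, lying on the board's near left corner; origin under its centre.

How it is judged:
By the outcome, as a careful person would: the job done as asked, in the order asked, and still so for the second after the job is handed in, with the robot touching nothing.
It also fails if it takes over 48 s, if anything falls off the work surface, if the arm or the gripper's body presses on something with over 40 N, if the wrist force passes 120 N, or if a joint passes its speed limit or range.

## Working session

There is one attempt and no reset: what is moved stays moved. The work goes in short steps, Python scripts to look and compute and a tool call to move; the robot and the scene stay as the last step left them, time stands still between calls to the robot, and variables do not carry over. Pictures are saved under pics/ and viewed, at most 10 in all, crops included, and the job is handed in when it is done.

Besides the shell and the picture viewer there is one more tool, called as name(argument=value, ...) on one line, values as JSON. move_arm: Moves the arm, as the interface text tells. Its arguments: {"type":"object","properties":{"plan":{"type":"array"},"force":{"type":"number"}},"required":["plan"]}

```bash
mkdir -p pics; ls; cat > h.py <<'E'
import numpy as np, cv2
from plant import telemetry, vision, workorder, r
def cap(n,save=None):
    c=vision.capture(n)
    if save: cv2.imwrite('pics/'+save,c['img'][:,:,::-1])
    return c
def pts(c):
    d=c['depth'];v,u=np.indices(d.shape);K=c['intrinsics']
    P=np.stack([(u-K[0,2])/K[0,0]*d,(v-K[1,2])/K[1,1]*d,d],-1)
    return (P-c['t'])@c['R']
def ray(c,u,v,z):
    K=c['intrinsics'];o=-c['R'].T@c['t'];d=c['R'].T@np.array([(u-K[0,2])/K[0,0],(v-K[1,2])/K[1,1],1])
    return o+d*(z-o[2])/d[2]
E
python3 - <<'E'
from h import *
print(telemetry.get_state())
c=cap('top','top.png');print(-c['R'].T@c['t'])
c=cap('side','side.png');print(-c['R'].T@c['t'])
a=cv2.imread('pics/top.png')
E
```

```text
pics
{'time_s': 0.0, 'joints': array([-5.22467978e+01,  2.05900927e+01,  6.33443388e-01, -2.15245106e-02,
       -7.01349837e+01, -1.65063670e+01]), 'qd': array([-0.01263566,  0.1046804 ,  0.10219736, -0.10556484, -0.15823903,
        0.05927276]), 'joint_torque': array([-3.02228966e-05, -5.82711232e+01,  2.93046767e+01,  6.99704379e+00,
        6.85980282e-03, -1.22556180e-04]), 'tcp_pos': array([ 0.24440908, -0.62866893,  0.22563091]), 'eef_rot': array([ 1.79906394e+02, -6.63710820e-03, -1.58760490e+02]), 'contact_force': array([ 0.78622732,  1.15480455, -0.15356798]), 'moment': array([ 0.02400391, -0.0244814 ,  0.04080489]), 'gripper_force': 0.0, 'gripper_width': 0.08755621208255927}
[0.34774583 0.04723382 1.68397638]
[0.79596854 0.92487488 1.10305886]
```

View pics/top.png

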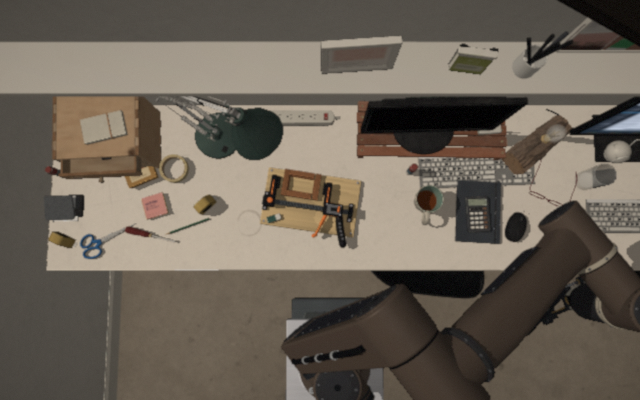

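View pics/side.png

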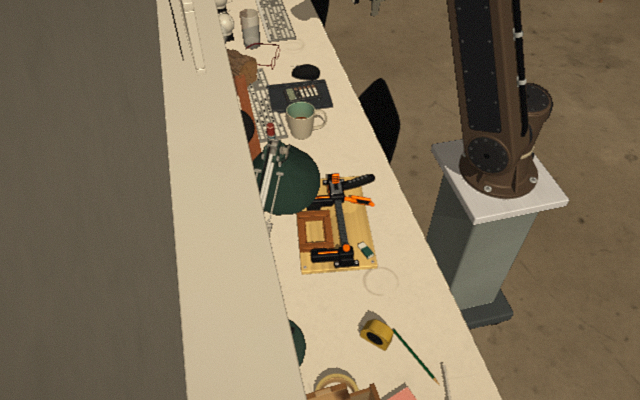

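Top view: clamp board at about (312,202), head near (335,205), trigger at (319,227), tail jaw at (269,195). Clamp axes are nearly world axes. Next, a zoomed crop of each view.

```bash
python3 - <<'E'
from h import *
c=cap('top');P=pts(c)
a=cv2.resize(c['img'][160:255,250:370,::-1],None,fx=6.2,fy=6.2,interpolation=cv2.INTER_CUBIC);cv2.imwrite('pics/t2.png',a)
hsv=cv2.cvtColor(c['img'],cv2.COLOR_RGB2HSV)
m=cv2.inRange(hsv,(5,190,120),(18,255,255));m[:160]=0;m[255:]=0;m[:,:250]=0;m[:,370:]=0
n,l,s,ce=cv2.connectedComponentsWithStats(m)
for i in range(1,n):
    if s[i,4]>3: print(s[i],ce[i].round(1),np.median(P[l==i],0).round(4))
for uv in [(264,225),(357,234),(300,200),(325,205)]: print(uv,P[uv[1],uv[0]].round(4))
print(c['intrinsics'])
E
```

```text
(264, 225) [ 0.4657  0.2392 -0.0055]
(357, 234) [ 0.4344 -0.0773  0.0076]
(300, 200) [0.5494 0.1159 0.0144]
(325, 205) [0.5286 0.0313 0.0479]
[[495.0893121    0.         321.0469877 ]
 [  0.         495.0893121  200.89221686]
 [  0.           0.           1.        ]]
```

View pics/t2.png

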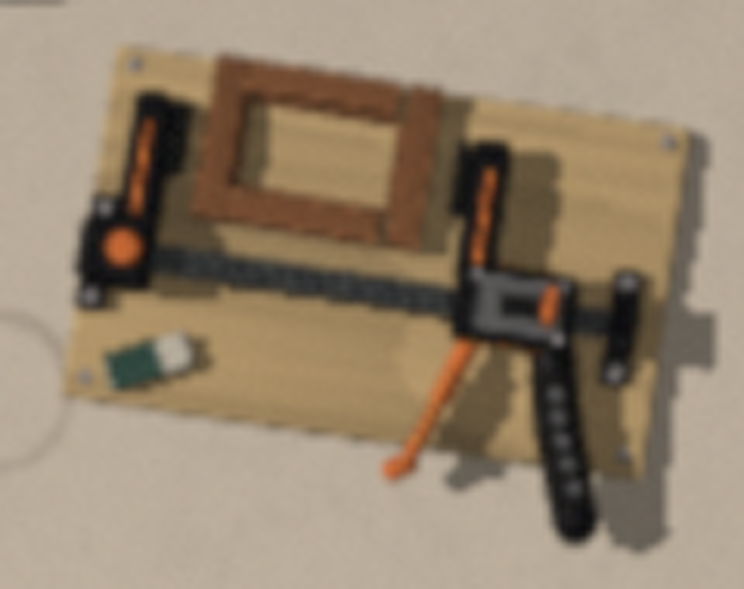

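The crop shows the board corners at (122,45), (688,128), (640,477) and (65,397), the trigger paddle from (470,340) to the tip at (395,467), and the release lever at (549,305). The frame's loose rail is at (413,165), with the gap at about x=390.

```bash
python3 - <<'E'
from h import *
c=cap('top')
f=lambda p,z: ray(c,(p[0]+.5)/6.2-.5+250,(p[1]+.5)/6.2-.5+160,z)
C=[f(p,.016)[:2] for p in [(122,45),(688,128),(640,477),(65,397)]]
L=np.array([[116,155],[116,-165],[-80,-165],[-80,155]])/1e3
mu,ml=np.mean(C,0),L.mean(0)
A=np.array(C)-mu;B=L-ml
th=np.arctan2((B[:,0]*A[:,1]-B[:,1]*A[:,0]).sum(),(A*B).sum())
R=np.array([[np.cos(th),-np.sin(th)],[np.sin(th),np.cos(th)]]);o=mu-R@ml
print('yaw',np.degrees(th),'o',o,'res',((A-B@R.T)*1e3).round(1).tolist())
np.savez('clamp.npz',R=R,o=o,th=th)
for n,p,z in [('lever top',(549,305),.095),('padtip',(397,467),.054),('padbase',(468,345),.054),('headFL',(457,335),.06),('headFR',(568,340),.06),('headBL',(468,268),.06),('headBR',(573,285),.06),('jawfront',(455,178),.05),('jawback',(508,150),.05),('tailface',(186,130),.05),('railback',(435,165),.034),('tailside',(207,135),.034)]:
    w=f(p,z);print(n,w.round(4),'clamp',((R.T@(w[:2]-o))*1e3).round(1))
E
```

```text
yaw -8.205564337211724 o [0.52666235 0.08725817] res [[-0.2, -2.6], [-0.7, 2.3], [1.6, 2.2], [-0.7, -2.0]]
lever top [ 0.5112 -0.0106  0.095 ] clamp [ -1.3 -99. ]
padtip [0.429  0.0689 0.054 ] clamp [-94.  -32.1]
padbase [0.494  0.0312 0.054 ] clamp [-24.4 -60.2]
headFL [0.4988 0.0371 0.06  ] clamp [-20.5 -53.6]
headFR [ 0.4961 -0.0219  0.06  ] clamp [ -14.7 -112.4]
headBL [0.5346 0.0312 0.06  ] clamp [ 15.8 -54.3]
headBR [ 0.5255 -0.0247  0.06  ] clamp [  14.8 -110.9]
jawfront [0.5844 0.0381 0.05  ] clamp [ 64.2 -40.4]
jawback [0.5997 0.0095 0.05  ] clamp [ 83.4 -66.5]
tailface [0.6105 0.183  0.05  ] clamp [ 69.3 106.7]
railback [0.5939 0.0488 0.034 ] clamp [ 72.  -28.4]
tailside [0.6103 0.1728 0.034 ] clamp [70.6 96.6]
```

move_arm(plan=[[-1,0.03,0.049,0,0,0,-2],[-1,0.03,0.049,0,0,0,-2],[-1,0.03,0.049,0,0,0,-2],[-1,0.03,0.049,0,0,0,-2],[-1,0.03,0.049,0,0,0,-2],[-1,0.03,0.049,0,0,0,-2],[-1,0.028,0.049,0,0,0,-2],[-1,0,0.049,0,0,0,-2],[-1,0,0.049,0,0,0,-2],[-1,0,0.049,0,0,0,-2],[-1,0,0.049,0,0,0,-2],[-1,0,0.049,0,0,0,-2],[-1,0,0.049,0,0,0,-2],[-1,0,0.049,0,0,0,-2],[-1,0,0.046,0,0,0,-1.4],[-1,0,0,0,0,0,0],[-1,0,0,0,0,0,0]], force=20)

```text
time_s: 2.33
tcp_pos: [0.4523, 0.1028, 0.2264]
eef_rot: [-180.0, -0.0, 171.9]
contact_force: [0.0, -0.4, -0.2]
gripper_width: -0.0
gripper_force: 0.0
```

```bash
python3 - <<'E'
from h import *
c=cap('wrist','w1.png');P=pts(c);d=np.load('clamp.npz')
hsv=cv2.cvtColor(c['img'],cv2.COLOR_RGB2HSV)
m=cv2.inRange(hsv,(5,170,90),(18,255,255))
Q=(P[:,:,:2]-d['o'])@d['R']
n,l,s,ce=cv2.connectedComponentsWithStats(m)
for i in range(1,n):
    if s[i,4]>60:
        q=Q[l==i]*1e3; z=P[l==i][:,2]*1e3
        print(s[i],ce[i].round(),'x',np.percentile(q[:,0],[2,98]).round(1),'y',np.percentile(q[:,1],[2,98]).round(1),'z',np.percentile(z,[5,50,98]).round(1))
E
```

```text
[234 158  60  67 606] [274. 193.] x [-99.2 -22.7] y [-83.6 -26.9] z [39.9 48.2 54.6]
```

View pics/w1.png

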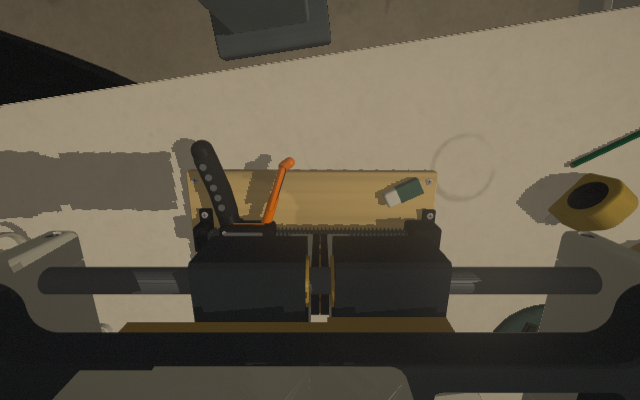

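Wrist view: trigger paddle from (268,220) to its tip at (289,162), which is clamp (-97,-28). This agrees with the top view, and the space in front of it is free. Descending.

move_arm(plan=[[-1,0,0,-0.05,0,0,0],[-1,0,0,-0.05,0,0,0],[-1,0,0,-0.05,0,0,0],[-1,0,0,-0.03,0,0,0],[-1,0,0,-0.014,0,0,0],[-1,0,0,0,0,0,0],[-1,0,0,0,0,0,0]])

```text
time_s: 3.25
tcp_pos: [0.4531, 0.1025, 0.0332]
eef_rot: [180.0, 0.0, 171.8]
contact_force: [-0.7, -0.7, 0.4]
gripper_width: 0.0004
gripper_force: 0.0
```

move_arm(plan=[[-1,-0.0011,-0.0079,0,0,0,0],[-1,-0.0011,-0.0079,0,0,0,0],[-1,-0.0011,-0.0079,0,0,0,0],[-1,-0.0011,-0.0079,0,0,0,0],[-1,0,0,0,0,0,0]])

```text
time_s: 3.88
tcp_pos: [0.4484, 0.071, 0.0328]
eef_rot: [180.0, 0.0, 171.8]
contact_force: [-0.3, 0.9, 0.9]
gripper_width: 0.0005
gripper_force: 0.8
```

move_arm(plan=[[-1,-0.0009,-0.0059,0,0,0,0],[-1,-0.0009,-0.0059,0,0,0,0],[-1,0,0,0,0,0,0]])

```text
time_s: 4.25
tcp_pos: [0.4462, 0.0591, 0.0325]
eef_rot: [-180.0, -0.0, 171.8]
contact_force: [-0.8, 1.6, 0.9]
gripper_width: 0.0004
gripper_force: 0.9
```

move_arm(plan=[[-1,-0.0009,-0.0059,0,0,0,0],[-1,-0.0006,-0.004,0,0,0,0],[-1,0,0,0,0,0,0]])

```text
time_s: 4.62
tcp_pos: [0.4446, 0.0495, 0.0325]
eef_rot: [180.0, -0.0, 171.8]
contact_force: [-2.6, 5.2, -0.1]
gripper_width: 0.0005
gripper_force: 2.2
```

```bash
python3 - <<'E'
from h import *
print(telemetry.get_state()['contact_force'])
c=cap('top')
a=cv2.resize(c['img'][160:255,250:370,::-1],None,fx=6.2,fy=6.2,interpolation=cv2.INTER_CUBIC)
c=cap('side')
b=cv2.resize(c['img'][165:280,290:390,::-1],None,fx=5,fy=5,interpolation=cv2.INTER_CUBIC)
h=np.zeros((590,800,3),np.uint8);b=cv2.resize(b,(380,437));a=cv2.resize(a,(420,333));h[:437,420:]=b;h[:333,:420]=a
cv2.imwrite('pics/p3.png',h)
E
```

```text
[-2.63371579  5.20409706 -0.12872724]
```

View pics/p3.png

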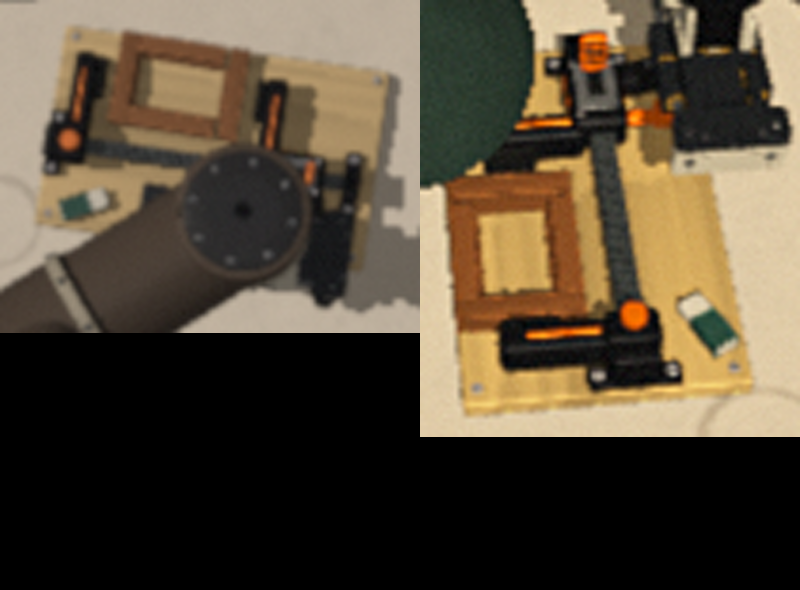

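Composite: the finger is behind the orange paddle (side crop, about (650,118)) and the paddle is moving. The force is 5 N, so the drive is engaged. Continuing to the end of the stroke.

move_arm(plan=[[-1,-0.0006,-0.004,0,0,0,0],[-1,-0.0006,-0.004,0,0,0,0],[-1,0,0,0,0,0,0]])

```text
time_s: 5.1
tcp_pos: [0.4439, 0.0421, 0.0325]
eef_rot: [179.9, 0.0, 171.8]
contact_force: [-2.8, 7.9, -1.3]
gripper_width: 0.0003
gripper_force: 3.6
```

move_arm(plan=[[-1,-0.0006,-0.004,0,0,0,0],[-1,0,0,0,0,0,0]])

```text
time_s: 5.35
tcp_pos: [0.4439, 0.0384, 0.0327]
eef_rot: [179.9, 0.1, 171.9]
contact_force: [0.5, 6.8, -2.6]
gripper_width: 0.0004
gripper_force: 3.2
```

move_arm(plan=[[-1,-0.0004,-0.003,0,0,0,0],[-1,0,0,0,0,0,0]])

```text
time_s: 5.6
tcp_pos: [0.4441, 0.0356, 0.0328]
eef_rot: [179.9, 0.1, 171.9]
contact_force: [1.2, 8.1, -3.8]
gripper_width: 0.0006
gripper_force: 3.4
```

move_arm(plan=[[-1,-0.0004,-0.003,0,0,0,0],[-1,0,0,0,0,0,0]])

```text
time_s: 5.85
tcp_pos: [0.4443, 0.0333, 0.033]
eef_rot: [179.8, 0.2, 171.9]
contact_force: [0.7, 10.8, -4.0]
gripper_width: 0.0005
gripper_force: 5.1
```

move_arm(plan=[[-1,0.0024,0.0165,0,0,0,0],[-1,0.0024,0.0165,0,0,0,0],[-1,0.0024,0.0165,0,0,0,0],[-1,0.0024,0.0165,0,0,0,0],[-1,0,0,0,0,0,0],[-1,0,0,0,0,0,0]])

```text
time_s: 6.6
tcp_pos: [0.4513, 0.0974, 0.0323]
eef_rot: [-180.0, -0.0, 171.9]
contact_force: [-0.7, 0.1, -0.5]
gripper_width: 0.0004
gripper_force: 0.0
```

```bash
python3 - <<'E'
from h import *
d=np.load('clamp.npz')
c=cap('side','s4.png')
b=cv2.resize(c['img'][165:280,290:390,::-1],None,fx=5.2,fy=5.2,interpolation=cv2.INTER_CUBIC)
cv2.imwrite('pics/p4.png',b)
E
```

```text
(no output)
```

View pics/p4.png

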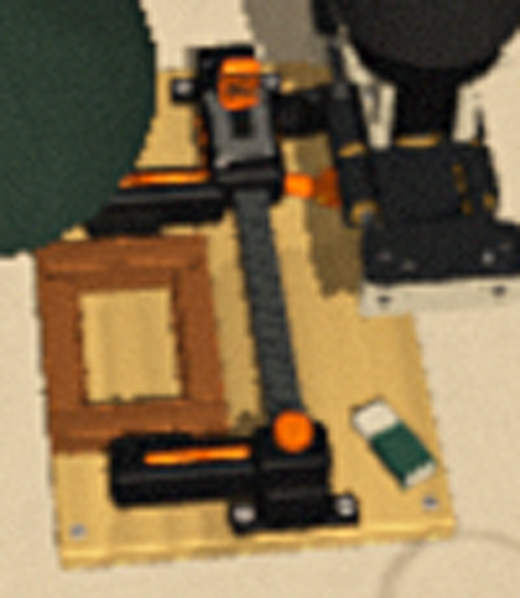

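The head has advanced: its front edge is at (245,195) and the lever at (240,82). The frame still shows a small space before the tail jaw. I'll track the head by the lever centroid and the frame by its edges.

```bash
cat >> h.py <<'E'
def lever():
    d=np.load('clamp.npz');c=cap('side')
    hsv=cv2.cvtColor(c['img'],cv2.COLOR_RGB2HSV);m=cv2.inRange(hsv,(5,170,90),(18,255,255))
    n,l,s,ce=cv2.connectedComponentsWithStats(m);out=[]
    for i in range(1,n):
        u,v=ce[i]
        if s[i,4]>8 and 290<u<390 and 165<v<280:
            w=ray(c,u,v,.085);out.append((s[i,4],ce[i].round(1).tolist(),((w[:2]-d['o'])@d['R']*1e3).round(1).tolist()))
    return out
E
python3 - <<'E'
from h import *
d=np.load('clamp.npz')
for o in lever(): print(o)
c=cap('side')
# the first side.png for comparison
import h
I=cv2.imread('pics/side.png')[:,:,::-1]
old=h.cap; h.cap=lambda n,save=None: dict(c,img=np.ascontiguousarray(I))
print('start');[print(o) for o in h.lever()]
for nm,p,z in [('headfront',(245,195),.06),('railback',(125,238),.034),('tailside',(140,448),.034)]:
    w=ray(c,290+p[0]/5.2-.5,165+p[1]/5.2-.5,z);print(nm,((w[:2]-d['o'])@d['R']*1e3).round(1))
E
```

```text
(np.int32(72), [335.5, 180.5], [2.3, -86.2])
(np.int32(62), [349.9, 200.5], [-27.0, -9.8])
(np.int32(35), [321.0, 198.8], [48.6, -23.3])
(np.int32(902), [314.5, 229.4], [75.6, 77.4])
(np.int32(50), [346.0, 247.4], [3.9, 140.6])
(np.int32(46), [327.4, 252.0], [51.0, 149.8])
start
(np.int32(69), [335.1, 178.3], [2.3, -94.6])
(np.int32(168), [357.9, 199.6], [-48.7, -10.8])
(np.int32(31), [322.1, 196.8], [45.2, -30.0])
(np.int32(900), [314.6, 229.4], [75.5, 77.5])
(np.int32(50), [346.0, 247.4], [3.9, 140.6])
(np.int32(46), [327.4, 252.0], [51.0, 149.8])
headfront [  5.4 -29.6]
railback [ 68.4 -28.3]
tailside [ 73.6 107. ]
```

move_arm(plan=[[-1,-0.0011,-0.0079,0,0,0,0],[-1,-0.0011,-0.0079,0,0,0,0],[-1,-0.0011,-0.0079,0,0,0,0],[-1,-0.0011,-0.0079,0,0,0,0],[-1,-0.0011,-0.0079,0,0,0,0],[-1,0,0,0,0,0,0]])

```text
time_s: 7.5
tcp_pos: [0.4462, 0.0578, 0.0326]
eef_rot: [180.0, 0.0, 171.8]
contact_force: [-1.6, 5.4, 0.6]
gripper_width: 0.0001
gripper_force: 2.4
```

move_arm(plan=[[-1,-0.0006,-0.004,0,0,0,0],[-1,-0.0006,-0.004,0,0,0,0],[-1,0,0,0,0,0,0]])

```text
time_s: 7.88
tcp_pos: [0.4457, 0.0508, 0.0327]
eef_rot: [179.9, 0.1, 171.8]
contact_force: [-2.2, 8.5, -0.8]
gripper_width: 0.0001
gripper_force: 4.1
```

move_arm(plan=[[-1,-0.0006,-0.004,0,0,0,0],[-1,0,0,0,0,0,0]])

```text
time_s: 8.12
tcp_pos: [0.4458, 0.0471, 0.0328]
eef_rot: [179.9, 0.1, 171.9]
contact_force: [0.7, 6.9, -2.2]
gripper_width: 0.0005
gripper_force: 3.4
```

move_arm(plan=[[-1,-0.0004,-0.003,0,0,0,0],[-1,-0.0004,-0.003,0,0,0,0],[-1,0,0,0,0,0,0]])

```text
time_s: 8.5
tcp_pos: [0.4463, 0.0429, 0.0331]
eef_rot: [179.7, 0.3, 171.9]
contact_force: [-0.2, 17.1, -4.2]
gripper_width: 0.0005
gripper_force: 8.5
```

```bash
python3 - <<'E'
from h import *
for o in lever(): print(o)
E
```

```text
(np.int32(68), [336.3, 183.2], [1.3, -75.8])
(np.int32(56), [349.7, 195.9], [-28.8, -26.1])
(np.int32(44), [321.2, 201.4], [49.1, -14.2])
(np.int32(883), [314.5, 230.3], [76.0, 80.2])
(np.int32(50), [346.0, 247.4], [3.9, 140.6])
(np.int32(47), [327.4, 252.0], [50.9, 149.8])
```

17 N with the head advanced a full 10 mm means the trigger's end stop. Return and do the next stroke.

move_arm(plan=[[-1,0.0024,0.0165,0,0,0,0],[-1,0.0024,0.0165,0,0,0,0],[-1,0.0024,0.0165,0,0,0,0],[-1,0.0021,0.0145,0,0,0,0],[-1,0,0,0,0,0,0],[-1,0,0,0,0,0,0]])

```text
time_s: 9.3
tcp_pos: [0.4525, 0.1038, 0.0323]
eef_rot: [-180.0, -0.1, 171.9]
contact_force: [0.4, -0.3, -0.5]
gripper_width: 0.0005
gripper_force: 0.0
```

```bash
python3 - <<'E'
from h import *
c=cap('side')
b=cv2.resize(c['img'][180:265,290:360,::-1],None,fx=7,fy=7,interpolation=cv2.INTER_CUBIC)
cv2.imwrite('pics/p5.png',b)
for o in lever()[:3]: print(o)
E
```

```text
(np.int32(68), [336.1, 183.2], [1.7, -75.7])
(np.int32(42), [321.0, 201.5], [49.8, -14.0])
(np.int32(62), [350.2, 203.4], [-26.4, 0.1])
```

View pics/p5.png

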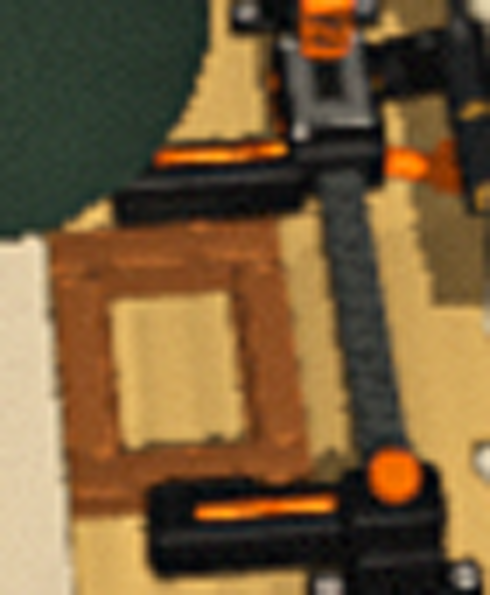

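The frame touches the sliding jaw, and its far rail is hidden under the tail jaw, so I can't see the gap clearly. Third stroke, in finer steps.

move_arm(plan=[[-1,-0.0011,-0.0079,0,0,0,0],[-1,-0.0011,-0.0079,0,0,0,0],[-1,-0.0011,-0.0079,0,0,0,0],[-1,-0.0006,-0.004,0,0,0,0],[-1,-0.0006,-0.004,0,0,0,0],[-1,0,0,0,0,0,0]])

```text
time_s: 10.15
tcp_pos: [0.4486, 0.0725, 0.0327]
eef_rot: [179.9, 0.0, 171.8]
contact_force: [-2.7, 6.6, 0.7]
gripper_width: 0.0006
gripper_force: 2.9
```

move_arm(plan=[[-1,-0.0006,-0.004,0,0,0,0],[-1,0,0,0,0,0,0]])

```text
time_s: 10.4
tcp_pos: [0.4479, 0.0685, 0.0326]
eef_rot: [179.9, 0.0, 171.8]
contact_force: [-2.5, 5.2, 1.0]
gripper_width: 0.0004
gripper_force: 2.8
```

move_arm(plan=[[-1,-0.0006,-0.004,0,0,0,0],[-1,0,0,0,0,0,0]])

```text
time_s: 10.65
tcp_pos: [0.4475, 0.0652, 0.0327]
eef_rot: [179.9, 0.0, 171.8]
contact_force: [-5.1, 10.5, 0.4]
gripper_width: 0.0005
gripper_force: 5.0
```

move_arm(plan=[[-1,-0.0004,-0.003,0,0,0,0],[-1,0,0,0,0,0,0]])

```text
time_s: 10.9
tcp_pos: [0.4473, 0.0625, 0.0327]
eef_rot: [179.9, 0.1, 171.8]
contact_force: [-4.1, 11.6, -0.2]
gripper_width: 0.0003
gripper_force: 5.9
```

move_arm(plan=[[-1,-0.0004,-0.003,0,0,0,0],[-1,0,0,0,0,0,0]])

```text
time_s: 11.15
tcp_pos: [0.4472, 0.0598, 0.0327]
eef_rot: [179.8, 0.1, 171.8]
contact_force: [-3.6, 13.3, -1.4]
gripper_width: 0.0001
gripper_force: 6.4
```

move_arm(plan=[[-1,-0.0004,-0.003,0,0,0,0],[-1,0,0,0,0,0,0]])

```text
time_s: 11.4
tcp_pos: [0.4474, 0.0571, 0.0328]
eef_rot: [179.8, 0.1, 171.8]
contact_force: [-2.2, 12.9, -2.5]
gripper_width: 0.0004
gripper_force: 6.5
```

```bash
python3 - <<'E'
from h import *
for o in lever()[:3]: print(o)
E
```

```text
(np.int32(72), [336.2, 184.5], [1.9, -71.1])
(np.int32(58), [350.1, 199.2], [-28.2, -14.4])
(np.int32(40), [320.8, 203.7], [50.9, -6.3])
```

move_arm(plan=[[-1,-0.0003,-0.002,0,0,0,0],[-1,0,0,0,0,0,0]])

```text
time_s: 11.7
tcp_pos: [0.4475, 0.0552, 0.0329]
eef_rot: [179.8, 0.2, 171.9]
contact_force: [0.6, 11.3, -4.0]
gripper_width: 0.0008
gripper_force: 5.7
```

move_arm(plan=[[-1,-0.0002,-0.0015,0,0,0,0],[-1,0,0,0,0,0,0]])

```text
time_s: 11.95
tcp_pos: [0.4477, 0.0539, 0.0329]
eef_rot: [179.8, 0.2, 171.9]
contact_force: [1.0, 12.6, -6.6]
gripper_width: 0.0003
gripper_force: 5.8
```

move_arm(plan=[[-1,0.0024,0.0165,0,0,0,0],[-1,0.0024,0.0165,0,0,0,0],[-1,0.0024,0.0165,0,0,0,0],[-1,0.0019,0.0135,0,0,0,0],[-1,0,0,0,0,0,0],[-1,0,0,0,0,0,0]])

```text
time_s: 12.7
tcp_pos: [0.4542, 0.1146, 0.0323]
eef_rot: [-180.0, -0.0, 171.9]
contact_force: [-0.2, -0.4, 0.8]
gripper_width: 0.0006
gripper_force: 0.0
```

```bash
python3 - <<'E'
from h import *
for o in lever()[:3]: print(o)
E
```

```text
(np.int32(75), [336.3, 184.7], [1.9, -70.3])
(np.int32(41), [320.9, 204.0], [50.8, -5.3])
(np.int32(65), [350.8, 205.7], [-26.7, 8.2])
```

move_arm(plan=[[-1,-0.0011,-0.0079,0,0,0,0],[-1,-0.0011,-0.0079,0,0,0,0],[-1,-0.0011,-0.0079,0,0,0,0],[-1,-0.0006,-0.004,0,0,0,0],[-1,0,0,0,0,0,0]])

```text
time_s: 13.38
tcp_pos: [0.4509, 0.0869, 0.0326]
eef_rot: [180.0, 0.0, 171.8]
contact_force: [-0.9, 1.8, 0.3]
gripper_width: 0.0004
gripper_force: 0.8
```

move_arm(plan=[[-1,-0.0006,-0.004,0,0,0,0],[-1,0,0,0,0,0,0]])

```text
time_s: 13.62
tcp_pos: [0.4503, 0.0831, 0.0326]
eef_rot: [180.0, 0.0, 171.8]
contact_force: [-1.0, 1.7, 0.3]
gripper_width: 0.0003
gripper_force: 1.0
```

move_arm(plan=[[-1,-0.0004,-0.003,0,0,0,0],[-1,0,0,0,0,0,0]])

```text
time_s: 13.88
tcp_pos: [0.4498, 0.08, 0.0325]
eef_rot: [-180.0, -0.0, 171.8]
contact_force: [-0.3, 2.0, 0.9]
gripper_width: 0.0008
gripper_force: 1.1
```

move_arm(plan=[[-1,-0.0004,-0.003,0,0,0,0],[-1,0,0,0,0,0,0]])

```text
time_s: 14.12
tcp_pos: [0.4494, 0.077, 0.0326]
eef_rot: [-180.0, -0.0, 171.8]
contact_force: [-1.2, 2.7, 1.6]
gripper_width: 0.0002
gripper_force: 1.2
```

move_arm(plan=[[-1,-0.0003,-0.002,0,0,0,0],[-1,0,0,0,0,0,0]])

```text
time_s: 14.38
tcp_pos: [0.4491, 0.0751, 0.0325]
eef_rot: [-180.0, -0.0, 171.8]
contact_force: [-1.8, 2.8, 0.7]
gripper_width: 0.0005
gripper_force: 1.3
```

move_arm(plan=[[-1,-0.0003,-0.002,0,0,0,0],[-1,0,0,0,0,0,0]])

```text
time_s: 14.62
tcp_pos: [0.4489, 0.0735, 0.0326]
eef_rot: [180.0, 0.0, 171.8]
contact_force: [-2.5, 4.7, -0.1]
gripper_width: 0.0003
gripper_force: 2.6
```

move_arm(plan=[[-1,-0.0003,-0.002,0,0,0,0],[-1,0,0,0,0,0,0]])

```text
time_s: 14.88
tcp_pos: [0.4487, 0.0718, 0.0326]
eef_rot: [179.9, 0.0, 171.8]
contact_force: [-3.5, 7.8, 0.2]
gripper_width: 0.0004
gripper_force: 3.8
```

move_arm(plan=[[-1,-0.0003,-0.002,0,0,0,0],[-1,0,0,0,0,0,0]])

```text
time_s: 15.12
tcp_pos: [0.4485, 0.0703, 0.0326]
eef_rot: [179.9, 0.0, 171.8]
contact_force: [-4.1, 11.3, -0.5]
gripper_width: 0.0005
gripper_force: 5.4
```

move_arm(plan=[[-1,-0.0003,-0.002,0,0,0,0],[-1,0,0,0,0,0,0]])

```text
time_s: 15.38
tcp_pos: [0.4483, 0.0687, 0.0326]
eef_rot: [179.9, 0.0, 171.8]
contact_force: [-5.1, 12.8, 0.3]
gripper_width: 0.0003
gripper_force: 6.5
```

move_arm(plan=[[-1,-0.0003,-0.002,0,0,0,0],[-1,0,0,0,0,0,0]])

```text
time_s: 15.62
tcp_pos: [0.4482, 0.0672, 0.0327]
eef_rot: [179.8, 0.1, 171.8]
contact_force: [-6.1, 17.3, -1.0]
gripper_width: 0.0003
gripper_force: 8.1
```

move_arm(plan=[[-1,-0.0003,-0.002,0,0,0,0],[-1,0,0,0,0,0,0]])

```text
time_s: 15.88
tcp_pos: [0.4481, 0.0658, 0.0327]
eef_rot: [179.8, 0.1, 171.8]
contact_force: [-7.3, 19.3, -1.6]
gripper_width: 0.0005
gripper_force: 9.7
```

The force rises steadily at about 2 N/mm to 20 N. The trigger is well short of its end stop (about y=0.056), so the joint is firm. Back off and go over the head in front of the lever.

move_arm(plan=[[-1,0.0024,0.0165,0,0,0,0],[-1,0.0024,0.0165,0,0,0,0],[-1,0.0024,0.0165,0,0,0,0],[-1,0,0,0.045,0,0,0],[-1,0,0,0.045,0,0,0],[-1,0.034,-0.0285,0,0,0,0],[-1,0.034,-0.0285,0,0,0,0],[-1,0,0,0,0,0,0],[-1,0,0,0,0,0,0]])

```text
time_s: 17.0
tcp_pos: [0.5219, 0.0555, 0.1219]
eef_rot: [-179.9, -0.1, 171.8]
contact_force: [-0.4, -0.3, -0.2]
gripper_width: 0.0008
gripper_force: 0.0
```

```bash
python3 - <<'E'
from h import *
for o in lever(): print(o)
c=cap('side');d=np.load('clamp.npz')
t=telemetry.get_state()['tcp_pos'];print(((t[:2]-d['o'])@d['R']*1e3).round(1))
b=cv2.resize(c['img'][165:265,285:375,::-1],None,fx=6,fy=6,interpolation=cv2.INTER_CUBIC)
cv2.imwrite('pics/p6.png',b)
E
```

```text
(np.int32(39), [321.2, 204.1], [50.0, -4.7])
(np.int32(171), [359.5, 206.9], [-49.1, 14.8])
(np.int32(835), [314.5, 231.5], [76.3, 84.1])
(np.int32(50), [346.0, 247.4], [3.9, 140.6])
(np.int32(47), [327.4, 252.0], [50.9, 149.8])
[ -0.4 -31.6]
```

View pics/p6.png

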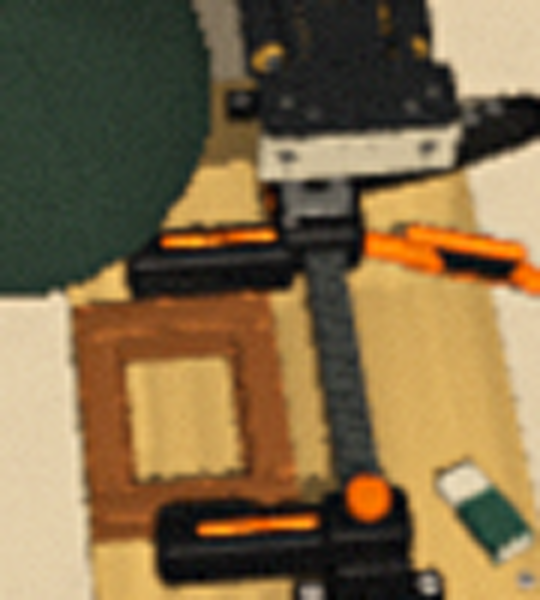

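The frame now looks closed. The head is about 26 mm advanced and the tool stands over the head in front of the lever. Descending, then pushing the lever back.

move_arm(plan=[[-1,0,0,-0.03,0,0,0],[-1,0,0,-0.02,0,0,0],[-1,0,0,0,0,0,0],[-1,0,0,0,0,0,0]])

```text
time_s: 17.6
tcp_pos: [0.5228, 0.0563, 0.0734]
eef_rot: [180.0, 0.0, 171.9]
contact_force: [-1.0, -1.1, 0.6]
gripper_width: 0.0002
gripper_force: 0.0
```

move_arm(plan=[[-1,-0.0011,-0.0079,0,0,0,0],[-1,-0.0011,-0.0079,0,0,0,0],[-1,-0.0006,-0.004,0,0,0,0],[-1,-0.0006,-0.004,0,0,0,0],[-1,0,0,0,0,0,0]])

```text
time_s: 18.23
tcp_pos: [0.5195, 0.0317, 0.0728]
eef_rot: [180.0, 0.0, 171.8]
contact_force: [0.2, 2.1, 0.9]
gripper_width: 0.0004
gripper_force: 0.9
```

move_arm(plan=[[-1,-0.0006,-0.004,0,0,0,0],[-1,-0.0006,-0.004,0,0,0,0],[-1,0,0,0,0,0,0]])

```text
time_s: 18.6
tcp_pos: [0.5183, 0.0238, 0.0726]
eef_rot: [180.0, 0.0, 171.8]
contact_force: [1.9, 2.5, 1.2]
gripper_width: 0.0006
gripper_force: 1.4
```

move_arm(plan=[[-1,-0.0006,-0.004,0,0,0,0],[-1,-0.0006,-0.004,0,0,0,0],[-1,0,0,0,0,0,0]])

```text
time_s: 18.98
tcp_pos: [0.5168, 0.0156, 0.0726]
eef_rot: [-180.0, 0.0, 171.8]
contact_force: [3.0, 2.9, 0.3]
gripper_width: 0.0004
gripper_force: 1.4
```

move_arm(plan=[[-1,-0.0006,-0.004,0,0,0,0],[-1,-0.0006,-0.004,0,0,0,0],[-1,-0.0006,-0.004,0,0,0,0],[-1,-0.0006,-0.004,0,0,0,0],[-1,0,0,0,0,0,0]])

```text
time_s: 19.6
tcp_pos: [0.5141, -0.0006, 0.0725]
eef_rot: [-180.0, -0.0, 171.8]
contact_force: [2.6, 2.0, 1.1]
gripper_width: -0.0001
gripper_force: 1.5
```

```bash
python3 - <<'E'
from h import *
for o in lever()[:4]: print(o)
E
```

```text
(np.int32(166), [358.0, 199.9], [-48.8, -9.8])
(np.int32(33), [322.0, 197.0], [45.4, -29.4])
(np.int32(832), [314.4, 231.5], [76.4, 84.2])
(np.int32(50), [346.0, 247.4], [3.9, 140.6])
```

The head slides back and is close to its starting place. Continue to the rear stop.

move_arm(plan=[[-1,-0.0006,-0.004,0,0,0,0],[-1,-0.0006,-0.004,0,0,0,0],[-1,0,0,0,0,0,0]])

```text
time_s: 20.02
tcp_pos: [0.5129, -0.0085, 0.0725]
eef_rot: [-180.0, -0.0, 171.8]
contact_force: [2.1, 2.2, 1.7]
gripper_width: 0.0007
gripper_force: 1.5
```

move_arm(plan=[[-1,-0.0004,-0.003,0,0,0,0],[-1,-0.0004,-0.003,0,0,0,0],[-1,0,0,0,0,0,0]])

```text
time_s: 20.4
tcp_pos: [0.513, -0.011, 0.0725]
eef_rot: [179.7, 0.1, 171.8]
contact_force: [-1.7, 22.9, 1.6]
gripper_width: 0.0004
gripper_force: 11.3
```

move_arm(plan=[[-1,-0.0004,-0.003,0,0,0,0],[-1,0,0,0,0,0,0]])

```text
time_s: 20.65
tcp_pos: [0.5132, -0.0116, 0.0726]
eef_rot: [179.5, 0.2, 171.8]
contact_force: [-4.0, 37.1, 2.1]
gripper_width: 0.0006
gripper_force: 17.8
```

Hard stop at 37 N. Retreat and check.

move_arm(plan=[[-1,0.0012,0.008,0,0,0,0],[-1,0.0017,0.012,0,0,0,0],[-1,0.0022,0.015,0,0,0,0],[-1,0,0,0.05,0,0,0],[-1,0,0,0.06,0,0,0],[-1,-0.03,-0.05,0.04,0,0,0],[-1,-0.03,-0.06,0,0,0,0],[-1,0,-0.06,0,0,0,0],[-1,0,-0.06,0,0,0,0],[-1,0,-0.06,0,0,0,0],[-1,0,0,0,0,0,0]])

```text
time_s: 22.02
tcp_pos: [0.4612, -0.2655, 0.2168]
eef_rot: [-180.0, -0.2, 171.5]
contact_force: [-0.8, 1.2, -0.5]
gripper_width: 0.0005
gripper_force: 0.0
```

```bash
python3 - <<'E'
from h import *
for o in lever(): print(o)
c=cap('side');t=cap('top')
b=cv2.resize(c['img'][165:275,290:380,::-1],None,fx=3.9,fy=3.9,interpolation=cv2.INTER_CUBIC)
a=cv2.resize(t['img'][165:250,255:365,::-1],None,fx=4,fy=4,interpolation=cv2.INTER_CUBIC)
h=np.zeros((430,800,3),np.uint8);h[:b.shape[0],:b.shape[1]]=b;h[:a.shape[0],355:355+a.shape[1]]=a
cv2.imwrite('pics/p7.png',h)
E
```

```text
(np.int32(59), [334.8, 176.9], [2.4, -100.0])
(np.int32(28), [323.3, 194.2], [40.8, -39.0])
(np.int32(163), [357.5, 197.4], [-48.8, -18.8])
(np.int32(833), [314.4, 231.5], [76.4, 84.0])
(np.int32(50), [346.0, 247.4], [3.9, 140.6])
(np.int32(45), [327.4, 252.0], [50.8, 149.8])
```

View pics/p7.png

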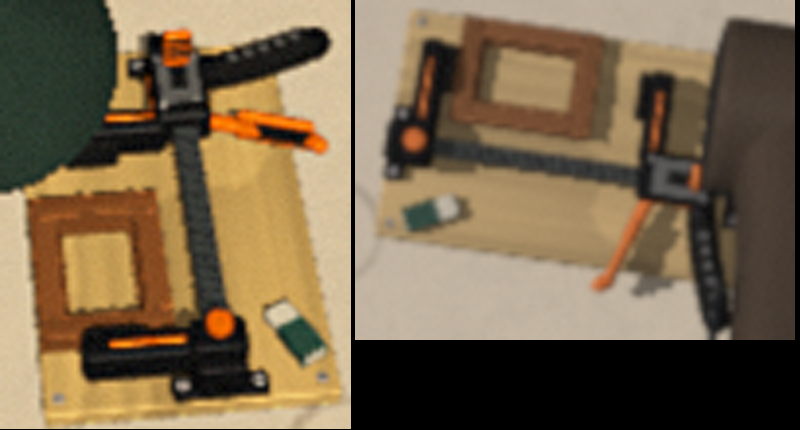

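The frame is shut and loose at the tail jaw (top crop, about (527,80)), the head is against its rear stop and the trigger is at rest. Handing in.

```bash
python3 -c "
from h import *
print(workorder.close_job())"
```

```text
the job is handed in; nothing more can be done
None
```

I pumped the joint shut in four trigger strokes, stopping at about 20 N on the trigger. I then slid the jaw back by its release lever to the rear stop, where it read 37 N, and handed the job in at about 22 s. In the last picture the frame looked shut and loose on the board.

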